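Take the rotor out of a mini centrifuge whose nut may be left-handed

TASK

The rotor of the little white centrifuge has to come out for washing. Undo the knurled nut on its spindle - nobody remembers whether its thread is right- or left-handed, so feel a little both ways - and put it in the metal tray, then lift the rotor off the spindle and set it down gently, upright and flat, in the same tray. Leave the notebook, the tube rack and the timer where they are.

Things in the scene. Friction and masses are not known exactly. Their poses are not given: they have to be found in the camera images.
- centrifuge: White round mini centrifuge, 157 mm across, 66 mm high at the rim, bowl 116 mm across, fixed to the bench; origin at the bench under the vertical spindle axis, z up, x away from its control panel towards the square tower (104 mm high, 64 to 112 mm behind the axis) with the open lid, which stands upright 80 to 140 mm behind the axis, up to 250 mm high.
- spindle_top (a point): Centre of the top of the fixed spindle (it does not turn), 96 mm above the bench, inside the nut at the start. Thread on the top 20 mm (20 mm across), plain 18 mm shaft below. Coarse thread, 16 mm a turn: the nut is free after about 0.6 turn (3.7 to 4 rad). Its hand differs from start to start and cannot be seen.
- nut_center (a point): Centre, half-way up, of the loose knurled metal nut: 33 mm across, 36 mm high, 60 g, closed top with a red dot; z is its axis. It starts hand-tight, standing on the rotor's hub. The wrong way it comes to a stop within 0.5 rad (the torque climbs past 0.25 Nm); the right way it takes under 0.15 Nm and rises as it turns. Take it at any yaw.
- rotor_hub (a point): On the axis of the loose dark rotor, in the middle of its hub, 41 mm above its flat underside; z is its axis. Rotor 84 mm across, 30 mm high, 8 empty pockets; on top the round hub to lift it by, 32 mm across, 30 to 50 mm above the underside; 0.18 to 0.29 kg. Its 22 mm bore fits loosely over the spindle.
- tray_floor (a point): Middle of the inner floor of the shallow metal tray, 4 mm above the bench. The tray is fixed; inside it is 100 mm along x and 170 mm along y; walls 4 mm thick, 18 mm high over the bench. Rotor and nut fit in side by side along y.
- rotor: The rotor; origin on its axis at its underside. It stands on a spring washer 26 mm above the bench, which pushes it up 1.5 mm when the nut is off; it must rise 70 mm more to clear the spindle.
- notebook: Black notebook lying near the front edge of the bench, 148 x 110 x 16 mm; origin at the middle of its underside. To be left alone.
- rack_b: White tube rack with coloured tubes, 60 x 132 x 84 mm, at the front on the right; origin at the middle of its underside. To be left alone.
- timer: White bench timer, 55 x 65 x 18 mm, at the back on the left; origin at the middle of its underside. To be left alone.
- nut: The nut; origin on its axis at its foot.

How it is judged:
By the outcome, as a careful person would: the job done as asked, in the order asked, and still so for the second after the job is handed in, with the robot touching nothing.
It also fails if it takes over 70 s, if anything falls off the work surface, if the arm or the gripper's body presses on something with over 40 N, if the wrist force passes 120 N, or if a joint passes its speed limit or range.

ROBOT

A 6-joint arm with a two-finger parallel gripper is mounted at the origin on a cart in front of the work surface, level with it; the furniture and walls round the work are solid. World frame = base frame: x ahead of the robot, y to its left, z up, the work surface at z = 0. Lengths are in mm, angles in rad, forces in N, time in s.
With the tool pointing down it reaches from about 350 to 775 mm from the base axis. Payload 7.3 kg.
Tool frame: the origin (TCP) lies at the very end of the fingers, on their centre line; the grasp point (between the pads) lies 19 mm behind it; x points along the fingers, z is the direction in which the jaws open and shut, and the axes are right-handed (so a half turn about x gives the same grasp; the last joint's range is limited). The gripper opens to 92 mm and grips with 3 to 60 N. Pads are 19 mm wide; open, the fingers measure 130 mm over their backs; the gripper's body (75 mm by 190 mm) begins 47 mm behind the grasp point.
Start: joints at [1.006, 0.342, 1.524, -0, 1.275, -0.146], TCP at [213.487, 479.654, 226.741] pointing down, gripper open.
Joint ranges: [-2.53, 2.53], [-0.77, 2.02], [0.04, 2.7], [-1, 4.14], [0.28, 2.66], [-3.11, 3.11]. Speed limits (rad/s): [2.57, 2.57, 3.14, 3.14, 3.14, 3.14].

INTERFACE

Orientations are given as [roll, pitch, yaw] about the fixed x, y, z axes, in that order (R = Rz(yaw) Ry(pitch) Rx(roll)).
In Python, from plant import * gives the robot as it stands.
- The arm moves only by the tool carry_out, never from a script. Its argument "rows" is a list of rows, each a list of 4 numbers: the shift along the world's x, y, z in mm, then the turn about the world's z in degrees. In form: [[x, y, z, twist], ...]. A call has 1 to 20 rows; each row is the pose to reach, as a shift and turn from the pose measured when the call began; what a row does not reach only later rows make up. A row lasts 1/12 s, in which the tool goes at most 41.7 mm and 7.16 degrees, less where a joint would pass 70% of its speed; a pose out of reach is approached as far as the arm can. A call with a gripper value outside its range is refused whole. "hand" is the finger opening in mm, from 0 to 91.8, set as the call begins (left out, the last holds). The fingers move at their own pace and stop on an object; the grip force is fixed at half the most. Time passes only in rows, so rows that repeat a pose let the fingers close. It gives the time, the measured TCP pose, the force and the opening at its end, in the units of the state.
- get_obs(): the state, without advancing time (a new reading comes with each control period).
- capture(name): name is "scene" or "top"; returns the picture (480x640x3 uint8, red, green, blue); there is no depth.
- camera_info(name): a dict with "camera_matrix" (3x3 intrinsics, pixels), "pose" (4x4, takes a point from camera to world coordinates). Camera axes: x right, y down, z forward; pixel columns grow to the right and rows downward; lengths in mm; the calibration is good to about 2 mm. A picture is of the moment at which its call begins. camera_info takes no time and is no camera call.
- close_job(): hands the job in, once; it reports no verdict.
The state is a dict: "time": time; "joint_positions": joint angles; "dq": joint speeds; "tau": joint torques, N m; "tool_pos": TCP position; "tcp_rot": TCP orientation; "contact_force": force on the tool from outside, world axes, zero at the start; "moment": the same for the moment, N m; "grip_width": finger opening in mm.
Only numpy, scipy, OpenCV 4.12 (cv2) and the standard library are available. Lean on these libraries where they do the work, as an engineer would, in place of code of your own. Each camera call takes 0.05 s, during which the arm holds its last target. There are 200 camera calls.

## Working session

There is one attempt and no reset: what is moved stays moved. The work goes in short steps, Python scripts to look and compute and a tool call to move; the robot and the scene stay as the last step left them, time stands still between calls to the robot, and variables do not carry over. Pictures are saved under pics/ and viewed, about 8 in all and at most 12, crops included, and the job is handed in when it is done.

Besides the shell and the picture viewer there is one more tool, called as name(argument=value, ...), one argument or row to a line, values as JSON. carry_out: Moves the arm, as the interface text tells. Its arguments: {"type":"object","properties":{"rows":{"type":"array"},"hand":{"type":"number"}},"required":["rows"]}

```bash
mkdir -p pics; ls; cat > h.py <<'E'
from plant import *
import numpy as np, cv2
def ray(cam,u,v):
    c=camera_info(cam);K=np.array(c["camera_matrix"]);T=np.array(c["pose"])
    d=T[:3,:3]@np.linalg.solve(K,[u,v,1.]);return T[:3,3],d
def onz(cam,u,v,z):
    o,d=ray(cam,u,v);return o+d*(z-o[2])/d[2]
def proj(cam,p):
    c=camera_info(cam);K=np.array(c["camera_matrix"]);T=np.array(c["pose"])
    q=K@(T[:3,:3].T@(np.array(p,float)-T[:3,3]));return q[:2]/q[2]
def snap(cam,name):
    im=capture(cam)[:,:,::-1].copy();cv2.imwrite(f"pics/{name}.png",im);return im
E
python3 - <<'E'
from h import *
snap("scene","s0");snap("top","t0")
for k in("scene","top"):
    print(camera_info(k))
print(get_obs())
E
```

```text
pics
{'camera_matrix': array([[507.90325529,   0.        , 319.20475794],
       [  0.        , 507.90325529, 245.43477572],
       [  0.        ,   0.        ,   1.        ]]), 'pose': array([[ 8.93691674e-01, -2.78696894e-01,  3.51629399e-01,
         1.13668547e+02],
       [-4.48506049e-01, -5.76817589e-01,  6.82732593e-01,
        -7.88413337e+02],
       [ 1.25505689e-02, -7.67860346e-01, -6.40494319e-01,
         8.41875567e+02],
       [ 0.00000000e+00,  0.00000000e+00,  0.00000000e+00,
         1.00000000e+00]])}
{'camera_matrix': array([[439.17305768,   0.        , 318.92435237],
       [  0.        , 439.17305768, 243.10231389],
       [  0.        ,   0.        ,   1.        ]]), 'pose': array([[ 2.78692927e-02, -9.94745044e-01,  9.85170014e-02,
         4.02115234e+02],
       [-9.99501022e-01, -2.62648184e-02,  1.75460944e-02,
        -5.89410021e+00],
       [-1.48663593e-02, -9.89568409e-02, -9.94980671e-01,
         1.33338380e+03],
       [ 0.00000000e+00,  0.00000000e+00,  0.00000000e+00,
         1.00000000e+00]])}
{'time': 0.1, 'joint_positions': array([ 1.00598145e+00,  3.42673988e-01,  1.52493259e+00, -4.78320004e-06,
        1.27539353e+00, -1.46024520e-01]), 'dq': array([-0.00121257, -0.00228416, -0.00187362,  0.00031009, -0.00089049,
       -0.00109148]), 'tau': array([ 2.51364130e-03, -4.32007742e+01, -2.44693977e+01,  7.19201728e-02,
        5.25799650e-02, -1.05009080e-04]), 'tool_pos': array([213.28855903, 479.3203832 , 226.09971569]), 'tcp_rot': array([ 2.99881799,  1.56938886, -2.13235995]), 'contact_force': array([ 0.32519374, -1.10417313,  0.46404545]), 'moment': array([-0.02653694, -0.03677386, -0.0312963 ]), 'grip_width': 91.6192269202369}
```

View pics/s0.png

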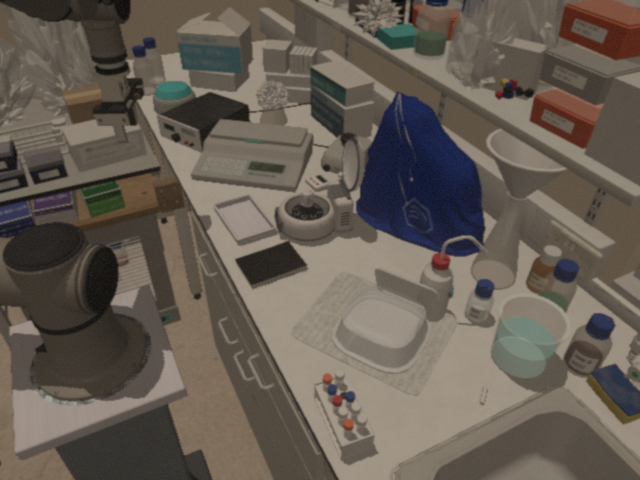

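View pics/t0.png

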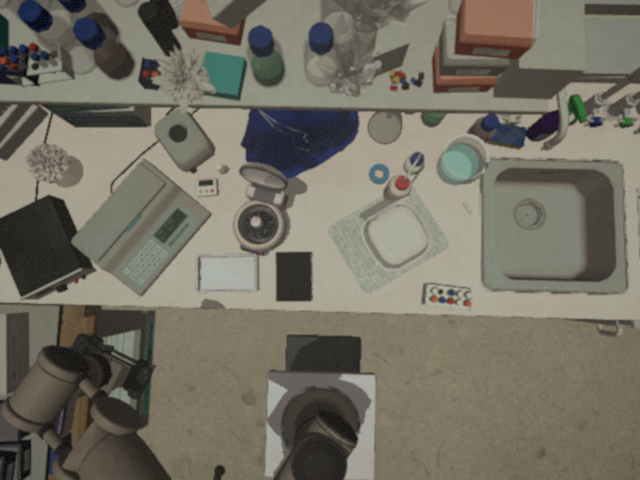

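The scene view shows the centrifuge near (307,212) and the tray at (243,218). In the top view the centrifuge is at (259,226), the tray at (228,272), the notebook at (294,276) and the timer at (206,187). I'll enlarge the relevant parts.

```bash
python3 - <<'E'
from h import *
a=cv2.imread("pics/s0.png")[130:280,200:380];b=cv2.imread("pics/t0.png")[155:305,185:325]
a=cv2.resize(a,None,fx=4,fy=4,interpolation=3)[:, :720];b=cv2.resize(b,None,fx=4,fy=4,interpolation=3)
cv2.imwrite("pics/c0.png",cv2.resize(np.hstack([a[:, 200:],b[:,:280]]),(800,600))) 
cv2.imwrite("pics/c1.png",b)
for n,u,v,z in(("nut",259,226,97),("tray",228,272,4),("timer",206,187,18),("nb",294,276,16)): print(n,onz("top",u,v,z))
E
```

```text
nut [568.9313228  187.79376378  97.        ]
tray [438.45523482 290.69636728   4.        ]
timer [695.7358898  367.67991686  18.        ]
nb [431.60623342  89.20964211  16.        ]
```

View pics/c1.png

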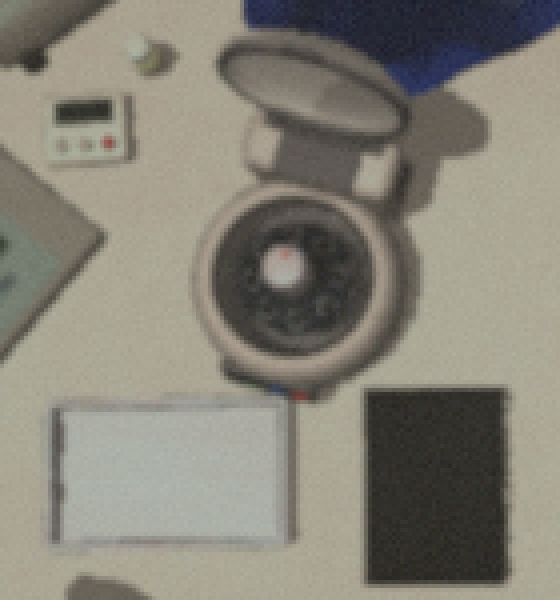

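```bash
python3 - <<'E'
import cv2
a=cv2.imread("pics/s0.png")[130:255,200:365]
cv2.imwrite("pics/c2.png",cv2.resize(a,None,fx=4.8,fy=4.8,interpolation=3))
E
```

```text
(no output)
```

View pics/c2.png

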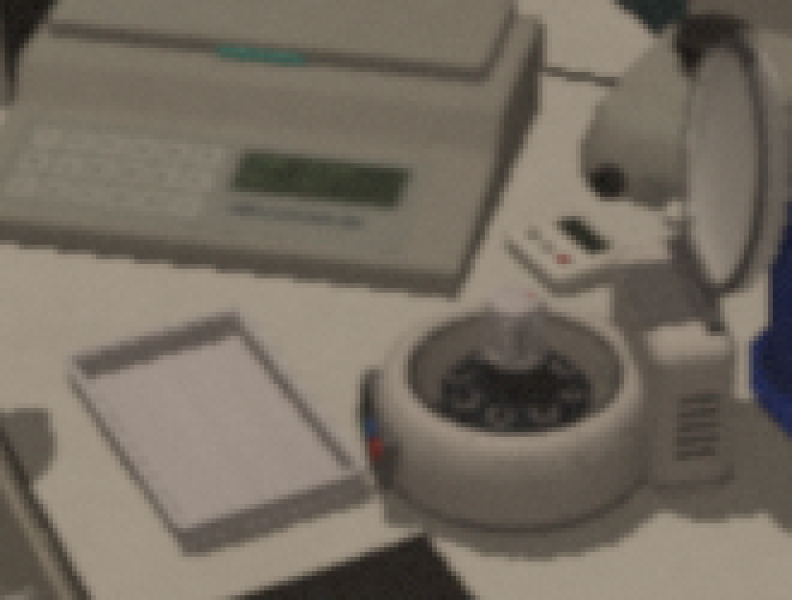

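Top crop (4x): nut at (283,267), bowl centre at (295,278), tray from (52,400) to (295,545), lid at the top. Scene crop (4.8x): nut at about (517,330), tray on the left. Next I'll work out positions from masks and both views.

```bash
cat >> h.py <<'E'
def tri(a,b):
    (o1,d1),(o2,d2)=ray(*a),ray(*b)
    s=np.linalg.lstsq(np.c_[d1,-d2],o2-o1,rcond=None)[0]
    p,q=o1+s[0]*d1,o2+s[1]*d2;return (p+q)/2,np.linalg.norm(p-q)
E
python3 - <<'E'
from h import *
t=cv2.imread("pics/t0.png");s=cv2.imread("pics/s0.png")
def blob(im,x0,y0,x1,y1,th):
    g=cv2.cvtColor(im,cv2.COLOR_BGR2GRAY)[y0:y1,x0:x1]
    m=(g>th).astype(np.uint8)
    n,l,st,c=cv2.connectedComponentsWithStats(m)
    i=1+np.argmax(st[1:,4]);return c[i]+[x0,y0],st[i]+[x0,y0,0,0,0]
nt=blob(t,244,211,267,235,110);print("nut top",nt)
ns=blob(s,300,188,316,209,105);print("nut sc",ns)
print(tri(("top",*nt[0]),("scene",*ns[0])))
# rim ellipse top
f=lambda u,v,k,x0,y0:(u/k+x0-.5+.5/k,v/k+y0-.5+.5/k)
print("bowl outer",[onz("top",*f(u,v,4,185,155),66).round(1) for u,v in((193,278),(398,278),(295,183),(295,377))])
print("bowl inner",[onz("top",*f(u,v,4,185,155),66).round(1) for u,v in((213,275),(378,275),(296,196),(296,354))])
print("tray inner corners",[onz("top",*f(u,v,4,185,155),z).round(1) for u,v,z in((62,410,4),(282,402,4),(280,540,4),(62,540,4))])
print("tray sc rim",[onz("scene",*f(u,v,4.8,200,130),18).round(1) for u,v in((70,362),(237,313),(375,485),(188,545))])
print("tower",[onz("top",*f(u,v,4,185,155),104).round(1) for u,v in((262,155),(380,170))])
E
```

```text
nut top (array([255.37647059, 221.37647059]), array([251, 217,  10,  10,  85]))
nut sc (array([306.91666667, 191.28703704]), array([300, 188,  16,   8, 108]))
(array([580.78603426, 195.35603696, 113.95793724]), np.float64(2.809642654766528))
bowl outer [array([576.7, 269.3,  66. ]), array([580.5, 119.5,  66. ]), array([648.9, 197.6,  66. ]), array([506.1, 191.7,  66. ])]
bowl inner [array([579.2, 254.8,  66. ]), array([582.4, 134.2,  66. ]), array([639.2, 196.5,  66. ]), array([522.9, 191.7,  66. ])]
tray inner corners [array([481.3, 378. ,   4. ]), array([491.9, 210.5,   4. ]), array([387.6, 207.6,   4. ]), array([383. , 372.6,   4. ])]
tray sc rim [array([381.2, 374.3,  18. ]), array([486.3, 380. ,  18. ]), array([495.2, 191.1,  18. ]), array([386.2, 186.7,  18. ])]
tower [array([661.1, 215.9, 104. ]), array([652.4, 131.3, 104. ])]
```

```bash
cat >> h.py <<'E'
from scipy.spatial.transform import Rotation as Ro
def st():
    o=get_obs();R=Ro.from_euler("xyz",o["tcp_rot"]).as_matrix()
    print("t%.2f"%o["time"],"tcp",o["tool_pos"].round(1),"tooldown",R[:,0].round(3),"jaw yaw%.1f"%np.degrees(np.arctan2(R[1,2],R[0,2])),"q",o["joint_positions"].round(2),"F",o["contact_force"].round(1),"M",o["moment"].round(2),"w%.1f"%o["grip_width"])
E
python3 - <<'E'
from h import *
st()
t=cv2.imread("pics/t0.png")
g=t[265:282,200:255].reshape(-1,3).mean(0);print("floor col",g)
x0,y0=190,245
roi=t[y0:300,x0:268].astype(float);hsv=cv2.cvtColor(t,cv2.COLOR_BGR2HSV)[y0:300,x0:268]
m=(np.abs(roi-g).max(2)<14).astype(np.uint8);m=cv2.morphologyEx(m,cv2.MORPH_OPEN,np.ones((3,3)))
n,l,s,c=cv2.connectedComponentsWithStats(m);i=1+np.argmax(s[1:,4])
cn=np.argwhere(l==i)[:,::-1].astype(np.float32)+[x0,y0]
r=cv2.minAreaRect(cn.astype(np.float32));print(s[i],c[i]+[x0,y0],r)
print([onz("top",u,v,4).round(1) for u,v in cv2.boxPoints(r)],onz("top",*r[0],4))
print("balance",[onz("top",u,v,60).round(0) for u,v in((212,212),(140,294))])
E
```

```text
t0.10 tcp [213.3 479.3 226.1] tooldown [-0.001 -0.001 -1.   ] jaw yaw66.0 q [ 1.01  0.34  1.52 -0.    1.28 -0.15] F [ 0.3 -1.1  0.5] M [-0.03 -0.04 -0.03] w91.6
floor col [165.09411765 174.25775401 170.85561497]
[  11   12   53   33 1644] [227.32238443 272.98357664] ((226.98785400390625, 272.91693115234375), (31.24321937561035, 52.63440704345703), 88.80650329589844)
[array([479.1, 377.2,   4. ]), array([486.8, 216.8,   4. ]), array([392.4, 210.8,   4. ]), array([384.7, 370. ,   4. ])] [435.59856891 293.63876357   4.        ]
balance [array([612., 334.,  60.]), array([366., 531.,  60.])]
```

carry_out(
  rows=[
    [25, -18, 0, 0],
    [50, -38, 0, 0],
    [75, -58, 0, 0],
    [105, -80, 0, 0],
    [135, -105, 0, 0],
    [165, -128, 0, 0],
    [195, -150, 0, 0],
    [225, -174, 0, 0],
    [255, -197, 0, 0],
    [285, -220, 0, 0],
    [315, -244, 0, 0],
    [340, -264, 0, 0],
    [358, -277, 0, 0],
    [367, -285, 0, 0],
    [367, -285, 0, 0],
    [367, -285, 0, 0],
  ],
  hand=60,
)

```text
time: 1.43
tool_pos: [579.6, 194.6, 225.6]
tcp_rot: [2.364, 1.568, -2.768]
contact_force: [-1.1, -0.3, -0.5]
grip_width: 59.8
```

```bash
python3 - <<'E'
from h import *
st()
a=snap("scene","s1");b=snap("top","t1")
for cam in("top","scene"): print(cam,proj(cam,(580,194,112)),proj(cam,(580,194,94)),proj(cam,get_obs()["tool_pos"]))
a=cv2.resize(a[120:240,240:380],None,fx=4,fy=4,interpolation=3)
cv2.imwrite("pics/c3.png",a)
E
```

```text
t1.43 tcp [579.6 194.6 225.6] tooldown [-0.002 -0.001 -1.   ] jaw yaw66.0 q [ 0.2   0.51  1.27 -0.    1.37 -0.95] F [-1.1 -0.3 -0.5] M [ 0.03 -0.01 -0.02] w59.8
top [256.16150126 221.31359716] [257.15144393 222.24845465] [248.54948602 215.03896865]
scene [306.32480342 192.31292639] [306.35049485 198.12273637] [305.53512178 152.74147169]
```

View pics/c3.png

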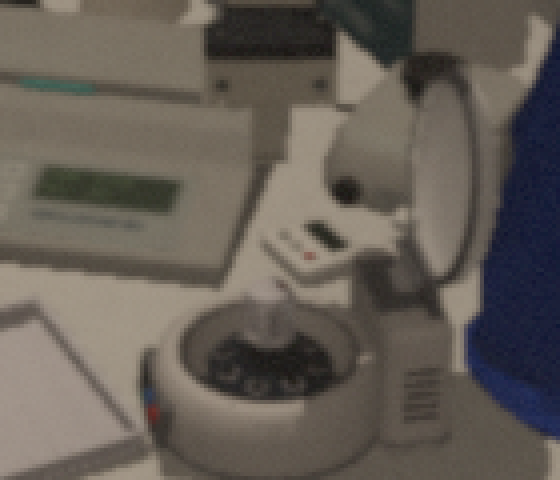

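The gripper (crop 270,70) is above the nut (crop 268,285), and the projections agree to about 1 px. I'll descend with the jaws roughly parallel to the lid and close on the nut.

carry_out(
  rows=[
    [0, 0, -15, 6],
    [0.5, 0, -45, 11],
    [0.5, 0, -80, 11],
    [0.5, 0, -110, 11],
    [0.5, 0, -130, 11],
    [0.5, 0, -140, 11],
    [0.5, 0, -142, 11],
    [0.5, 0, -142, 11],
  ],
)

```text
time: 2.2
tool_pos: [579.3, 196.3, 84.6]
tcp_rot: [2.504, 1.569, -2.433]
contact_force: [0.6, -0.0, 0.1]
grip_width: 60.0
```

carry_out(
  rows=[
    [0, 0, 0, 0],
    [0, 0, 0, 0],
    [0, 0, 0, 0],
    [0, 0, 0, 0],
    [0, 0, 0, 0],
  ],
  hand=0,
)

```text
time: 2.62
tool_pos: [580.0, 196.9, 85.6]
tcp_rot: [-0.989, 1.57, 0.357]
contact_force: [0.4, 2.6, 3.4]
grip_width: 32.4
```

```bash
python3 -c "
from h import *
st()"
```

```text
t2.62 tcp [580.  196.9  85.6] tooldown [ 0.001  0.    -1.   ] jaw yaw77.1 q [ 0.2   0.63  1.45  0.    1.06 -1.14] F [0.4 2.6 3.4] M [ 0.51 -0.01  0.04] w32.4
```

carry_out(
  rows=[
    [0, 0, 0, 3],
    [0, 0, 0.2, 6],
    [0, 0, 0.4, 9],
    [0, 0, 0.5, 12],
    [0, 0, 0.5, 12],
  ],
)

```text
time: 3.03
tool_pos: [579.9, 196.5, 86.1]
tcp_rot: [-1.35, 1.57, 0.207]
contact_force: [-0.8, -0.3, -0.6]
grip_width: 32.4
```

```bash
python3 -c "
from h import *
st()"
```

```text
t3.03 tcp [579.9 196.5  86.1] tooldown [ 0.  0. -1.] jaw yaw89.2 q [ 0.2   0.63  1.45  0.    1.06 -1.36] F [-0.8 -0.3 -0.6] M [-0.16  0.07 -0.02] w32.4
```

carry_out(
  rows=[
    [0, 0, -0.2, -4],
    [0, 0, -0.3, -8],
    [0, 0, -0.5, -12],
    [0, 0, -0.5, -16],
    [0, 0, -0.5, -20],
    [0, 0, -0.5, -24],
    [0, 0, -0.5, -24],
  ],
)

```text
time: 3.62
tool_pos: [580.3, 197.3, 85.5]
tcp_rot: [-0.508, 1.569, 0.626]
contact_force: [3.0, 3.7, -3.6]
grip_width: 32.3
```

```bash
python3 -c "
from h import *
st()"
```

```text
t3.62 tcp [580.3 197.3  85.5] tooldown [ 0.002  0.001 -1.   ] jaw yaw65.0 q [ 0.2   0.63  1.45  0.    1.05 -0.93] F [ 3.   3.7 -3.6] M [ 0.68 -0.44  0.04] w32.3
```

carry_out(
  rows=[
    [0, 0, 0.2, 5],
    [0, 0, 0.5, 10],
    [0, 0, 0.7, 15],
    [0, 0, 0.9, 20],
    [0, 0, 1.1, 25],
    [0, 0, 1.4, 30],
    [0, 0, 1.5, 34],
    [0, 0, 1.5, 34],
  ],
)

```text
time: 4.28
tool_pos: [579.7, 196.8, 86.6]
tcp_rot: [0.668, 1.569, 2.4]
contact_force: [-0.7, -1.2, -1.1]
grip_width: 32.6
```

```bash
python3 -c "
from h import *
o=get_obs();st();print(o['tau'].round(2))"
```

```text
t4.28 tcp [579.7 196.8  86.6] tooldown [-0.001  0.001 -1.   ] jaw yaw99.2 q [ 0.2   0.63  1.45  0.    1.06 -1.53] F [-0.7 -1.2 -1.1] M [-0.13  0.19  0.01] w32.6
[  0.28 -55.91 -22.79   0.21  -0.25  -1.  ]
```

carry_out(
  rows=[
    [0, 0, -0.2, -5],
    [0, 0, -0.4, -10],
    [0, 0, -0.4, -10],
  ],
)

```text
time: 4.53
tool_pos: [579.8, 196.9, 86.2]
tcp_rot: [0.487, 1.569, 2.039]
contact_force: [0.6, 1.5, -2.1]
grip_width: 32.6
```

```bash
python3 -c "
from h import *
o=get_obs();st();print(o['tau'].round(2))"
```

```text
t4.53 tcp [579.8 196.9  86.2] tooldown [-0.001  0.001 -1.   ] jaw yaw88.9 q [ 0.2   0.63  1.45  0.    1.06 -1.35] F [ 0.6  1.5 -2.1] M [ 0.14 -0.08 -0.03] w32.6
[ -0.36 -55.56 -21.73  -0.16   0.3    1.17]
```

carry_out(
  rows=[
    [0, 0, -0.2, -5],
    [0, 0, -0.4, -10],
    [0, 0, -0.7, -15],
    [0, 0, -0.9, -20],
    [0, 0, -1.1, -25],
    [0, 0, -1.2, -30],
  ],
)

```text
time: 5.03
tool_pos: [580.3, 197.8, 85.4]
tcp_rot: [-0.038, 1.567, 0.989]
contact_force: [1.8, 4.0, -1.3]
grip_width: 32.4
```

```bash
python3 -c "
from h import *
o=get_obs();st();print(o['tau'].round(2));snap('scene','s2')"
```

```text
t5.03 tcp [580.3 197.8  85.4] tooldown [ 0.002  0.003 -1.   ] jaw yaw58.8 q [ 0.2   0.63  1.45  0.    1.05 -0.83] F [ 1.8  4.  -1.3] M [ 0.71 -0.1   0.64] w32.4
[ -2.88 -54.73 -20.46  -0.67   0.8   -0.72]
```

The negative direction binds (Mz 0.64 Nm at -18°), while + turned freely. So it is a right-hand thread, and I'll unscrew with + strokes between about 59° and 99°.

carry_out(
  rows=[
    [0, 0, 0.2, 6],
    [0, 0, 0.5, 13],
    [0, 0, 0.8, 20],
    [0, 0, 1.1, 27],
    [0, 0, 1.5, 34],
    [0, 0, 1.8, 40],
    [0, 0, 1.8, 40],
  ],
)

```text
time: 5.67
tool_pos: [579.6, 197.5, 86.6]
tcp_rot: [0.591, 1.567, 2.317]
contact_force: [-1.0, 0.3, -3.0]
grip_width: 32.6
```

carry_out(
  rows=[
    [0, 0, 0, 0],
    [0, 0, 0, 0],
    [0, 0, 0, -6],
    [0, 0, 0, -13],
    [0, 0, 0, -20],
    [0, 0, 0, -27],
    [0, 0, 0, -34],
    [0, 0, 0, -40],
    [0, 0, 0, -40],
  ],
  hand=48,
)

```text
time: 6.42
tool_pos: [580.0, 197.4, 87.1]
tcp_rot: [0.308, 1.567, 1.331]
contact_force: [-0.8, 0.1, 0.2]
grip_width: 47.6
```

carry_out(
  rows=[
    [0, 0, 0, 0],
    [0, 0, 0, 0],
    [0, 0, 0, 0],
    [0, 0, 0.2, 6],
    [0, 0, 0.5, 13],
    [0, 0, 0.8, 20],
    [0, 0, 1.1, 27],
    [0, 0, 1.5, 34],
    [0, 0, 1.8, 40],
    [0, 0, 1.8, 40],
  ],
  hand=0,
)

```text
time: 7.25
tool_pos: [580.1, 197.3, 88.9]
tcp_rot: [0.27, 1.567, 1.997]
contact_force: [1.1, -0.3, 0.5]
grip_width: 32.7
```

```bash
python3 -c "
from h import *
o=get_obs();st()"
```

```text
t7.25 tcp [580.1 197.3  88.9] tooldown [-0.001  0.003 -1.   ] jaw yaw98.9 q [ 0.2   0.63  1.45  0.    1.07 -1.53] F [ 1.1 -0.3  0.5] M [ 0.07 -0.12 -0.06] w32.7
```

carry_out(
  rows=[
    [0, 0, 0, 0],
    [0, 0, 0, 0],
    [0, 0, 0, -6],
    [0, 0, 0, -13],
    [0, 0, 0, -20],
    [0, 0, 0, -27],
    [0, 0, 0, -34],
    [0, 0, 0, -40],
    [0, 0, 0, -40],
  ],
  hand=48,
)

```text
time: 8.0
tool_pos: [580.1, 197.4, 88.9]
tcp_rot: [0.277, 1.567, 1.3]
contact_force: [-0.4, 0.6, -1.0]
grip_width: 48.1
```

carry_out(
  rows=[
    [0, 0, 0, 0],
    [0, 0, 0, 0],
    [0, 0, 0, 0],
    [0, 0, 0.2, 6],
    [0, 0, 0.5, 13],
    [0, 0, 0.8, 20],
    [0, 0, 1.1, 27],
    [0, 0, 1.5, 34],
    [0, 0, 1.8, 40],
    [0, 0, 1.8, 40],
  ],
  hand=0,
)

```text
time: 8.83
tool_pos: [580.1, 197.4, 90.8]
tcp_rot: [0.256, 1.567, 1.981]
contact_force: [-0.2, -0.5, -0.7]
grip_width: 32.2
```

carry_out(
  rows=[
    [0, 0, 0, 0],
    [0, 0, 0, 0],
    [0, 0, 0, -6],
    [0, 0, 0, -13],
    [0, 0, 0, -20],
    [0, 0, 0, -27],
    [0, 0, 0, -34],
    [0, 0, 0, -40],
    [0, 0, 0, -40],
  ],
  hand=48,
)

```text
time: 9.58
tool_pos: [580.1, 197.4, 90.8]
tcp_rot: [0.264, 1.567, 1.286]
contact_force: [1.0, -0.2, -0.7]
grip_width: 48.1
```

carry_out(
  rows=[
    [0, 0, 0, 0],
    [0, 0, 0, 0],
    [0, 0, 0, 0],
    [0, 0, 0.2, 6],
    [0, 0, 0.5, 13],
    [0, 0, 0.8, 20],
    [0, 0, 1.1, 27],
    [0, 0, 1.5, 34],
    [0, 0, 1.8, 40],
    [0, 0, 1.8, 40],
  ],
  hand=0,
)

```text
time: 10.42
tool_pos: [580.2, 197.1, 92.5]
tcp_rot: [0.283, 1.568, 2.008]
contact_force: [0.4, -0.2, -0.5]
grip_width: 32.5
```

```bash
python3 -c "
from h import *
o=get_obs();st();a=snap('scene','s3');b=cv2.imread('pics/s2.png')
cv2.imwrite('pics/c4.png',cv2.resize(np.hstack([b[150:230,265:345],a[150:230,265:345]]),None,fx=5,fy=5,interpolation=3))"
```

```text
t10.42 tcp [580.2 197.1  92.5] tooldown [-0.001  0.003 -1.   ] jaw yaw98.8 q [ 0.2   0.63  1.44  0.    1.07 -1.53] F [ 0.4 -0.2 -0.5] M [-0.14 -0.07 -0.  ] w32.5
```

View pics/c4.png

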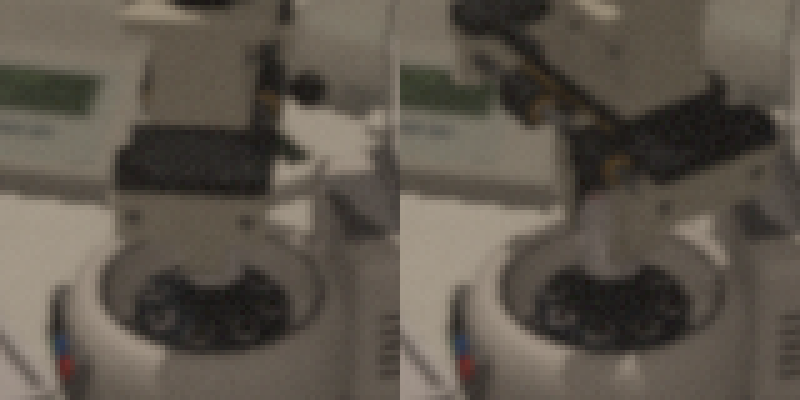

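The gripper still holds the nut above the bowl and clears the lid. In the right crop the lower nut edge, near (605,270), is slightly higher than before. Two more strokes.

carry_out(
  rows=[
    [0, 0, 0, 0],
    [0, 0, 0, 0],
    [0, 0, 0, -6],
    [0, 0, 0, -13],
    [0, 0, 0, -20],
    [0, 0, 0, -27],
    [0, 0, 0, -34],
    [0, 0, 0, -40],
    [0, 0, 0, -40],
  ],
  hand=48,
)

```text
time: 11.22
tool_pos: [580.2, 197.4, 92.6]
tcp_rot: [0.261, 1.567, 1.277]
contact_force: [0.1, -0.2, -0.2]
grip_width: 47.9
```

carry_out(
  rows=[
    [0, 0, 0, 0],
    [0, 0, 0, 0],
    [0, 0, 0, 0],
    [0, 0, 0.2, 6],
    [0, 0, 0.5, 13],
    [0, 0, 0.8, 20],
    [0, 0, 1.1, 27],
    [0, 0, 1.5, 34],
    [0, 0, 1.8, 40],
    [0, 0, 1.8, 40],
  ],
  hand=0,
)

```text
time: 12.05
tool_pos: [580.4, 197.1, 94.6]
tcp_rot: [0.161, 1.568, 1.88]
contact_force: [-0.3, -0.8, 1.0]
grip_width: 32.4
```

carry_out(
  rows=[
    [0, 0, 0, 0],
    [0, 0, 0, 0],
    [0, 0, 0, -6],
    [0, 0, 0, -13],
    [0, 0, 0, -20],
    [0, 0, 0, -27],
    [0, 0, 0, -34],
    [0, 0, 0, -40],
    [0, 0, 0, -40],
  ],
  hand=48,
)

```text
time: 12.8
tool_pos: [580.2, 197.3, 94.4]
tcp_rot: [0.269, 1.568, 1.284]
contact_force: [0.2, 0.4, -0.3]
grip_width: 48.1
```

carry_out(
  rows=[
    [0, 0, 0, 0],
    [0, 0, 0, 0],
    [0, 0, 0, 0],
    [0, 0, 0.2, 6],
    [0, 0, 0.5, 13],
    [0, 0, 0.8, 20],
    [0, 0, 1.1, 27],
    [0, 0, 1.5, 34],
    [0, 0, 1.8, 40],
    [0, 0, 1.8, 40],
  ],
  hand=0,
)

```text
time: 13.63
tool_pos: [580.4, 197.2, 96.4]
tcp_rot: [0.133, 1.568, 1.851]
contact_force: [0.6, -0.3, 0.2]
grip_width: 32.5
```

carry_out(
  rows=[
    [0, 0, 0.5, 1],
    [0, 0, 1, 2],
    [0, 0, 1.5, 3],
    [0, 0, 1.5, 3],
  ],
)

```text
time: 13.97
tool_pos: [580.4, 197.2, 97.9]
tcp_rot: [0.14, 1.568, 1.911]
contact_force: [-0.4, -0.2, 0.4]
grip_width: 32.6
```

carry_out(
  rows=[
    [0, 0, 1, 0],
    [0, 0, 3, 0],
    [0, 0, 5, 0],
    [0, 0, 7, 0],
  ],
)

```text
time: 14.3
tool_pos: [580.4, 197.3, 105.2]
tcp_rot: [0.163, 1.568, 1.933]
contact_force: [-0.6, 0.3, -1.0]
grip_width: 33.0
```

carry_out(
  rows=[
    [0, 0, 4, 0],
    [0, 0, 14, 0],
    [0, 0, 34, 0],
    [0, 0, 64, 0],
    [0, 0, 90, 0],
    [0, 0, 100, 0],
    [0, 0, 100, 0],
  ],
)

```text
time: 14.88
tool_pos: [581.8, 197.6, 208.8]
tcp_rot: [-1.105, 1.564, 0.665]
contact_force: [1.0, -0.1, -1.0]
grip_width: 32.7
```

```bash
python3 -c "
from h import *
st();a=snap('scene','s4')
cv2.imwrite('pics/c5.png',cv2.resize(a[110:230,245:365],None,fx=4,fy=4,interpolation=3))"
```

```text
t14.88 tcp [581.8 197.6 208.8] tooldown [ 0.005  0.004 -1.   ] jaw yaw101.4 q [ 0.2   0.52  1.3   0.    1.32 -1.57] F [ 1.  -0.1 -1. ] M [ 0.1   0.02 -0.02] w32.7
```

View pics/c5.png

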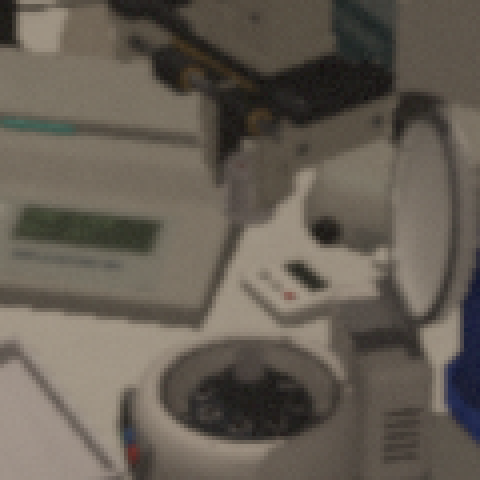

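The nut is in the fingers (crop 250,185) and the spindle is bare (crop 250,360). Now to the -y end of the tray, jaws along x.

carry_out(
  rows=[
    [-6, 2, 2, -3],
    [-18, 5, 2, -9],
    [-34, 9, 2, -16],
    [-52, 13, 2, -23],
    [-70, 18, 2, -30],
    [-88, 22, 0, -37],
    [-106, 27, -5, -44],
    [-122, 31, -15, -51],
    [-134, 34, -30, -58],
    [-141, 36, -50, -65],
    [-144, 36, -75, -72],
    [-145, 36, -100, -79],
    [-145, 36, -125, -86],
    [-145, 36, -145, -93],
    [-145, 36, -160, -98],
    [-145, 36, -167, -99],
    [-145, 36, -168, -99],
    [-145, 36, -168, -99],
  ],
)

```text
time: 16.43
tool_pos: [435.1, 233.1, 37.5]
tcp_rot: [-1.156, 1.568, -1.111]
contact_force: [-0.4, 0.1, 0.5]
grip_width: 32.6
```

```bash
python3 - <<'E'
from h import *
st();a=snap('scene','s5');b=snap('top','t5')
a=a[170:270,190:320];b=b[235:310,185:282.__int__()]
cv2.imwrite('pics/c6.png',np.hstack([cv2.resize(a,(520,400),interpolation=3),cv2.resize(b,(280,400*1),interpolation=3)]))
p=get_obs()["tool_pos"]
E
```

```text
File "<stdin>", line 3
    a=a[170:270,190:320];b=b[235:310,185:282.__int__()]
                                            ^
SyntaxError: invalid decimal literal
```

carry_out(
  rows=[
    [1, 0, -8, 0],
    [1, 0, -15, 0],
    [1, 0, -19, 0],
    [1, 0, -21, 0],
    [1, 0, -22, 0],
    [1, 0, -22, 0],
  ],
)

```text
time: 16.93
tool_pos: [435.9, 233.0, 15.8]
tcp_rot: [-1.298, 1.568, -1.253]
contact_force: [-1.0, -1.2, 1.6]
grip_width: 33.2
```

```bash
python3 - <<'E'
from h import *
st();a=snap('scene','s5')
cv2.imwrite('pics/c6.png',cv2.resize(a[170:270,190:320],None,fx=5,fy=5,interpolation=3))
E
```

```text
t16.93 tcp [435.9 233.   15.8] tooldown [ 0.001 -0.003 -1.   ] jaw yaw2.6 q [ 0.34  0.57  1.85 -0.    0.72  0.3 ] F [-1.  -1.2  1.6] M [-0.17  0.28  0.05] w33.2
```

View pics/c6.png

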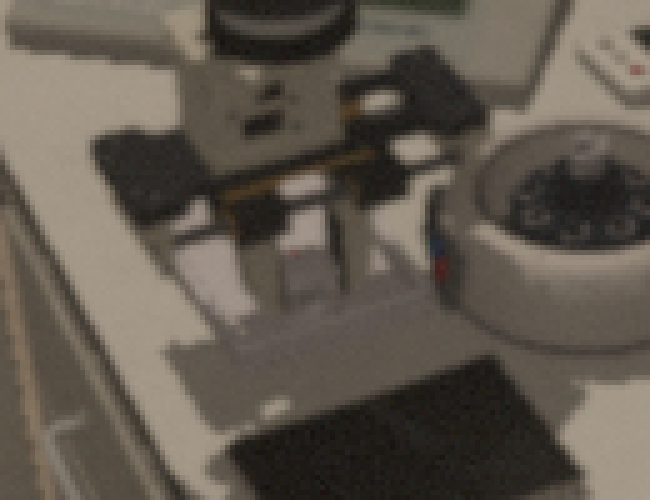

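The nut (310,275) hangs between the fingers inside the tray, near the front wall. I'll lower to contact.

carry_out(
  rows=[
    [0, 0, -0.5, 0],
    [0, 0, -1, 0],
    [0, 0, -1.5, 0],
    [0, 0, -1.5, 0],
  ],
)

```text
time: 17.32
tool_pos: [436.1, 233.1, 15.6]
tcp_rot: [-0.996, 1.568, -0.95]
contact_force: [-3.9, -2.6, 14.7]
grip_width: 32.9
```

carry_out(
  rows=[
    [0, 0, -0.5, 0],
    [0, 0, -1, 0],
    [0, 0, -1.5, 0],
    [0, 0, -1.5, 0],
  ],
)

```text
time: 17.65
tool_pos: [436.3, 233.2, 15.5]
tcp_rot: [-0.701, 1.567, -0.655]
contact_force: [-3.7, -2.2, 17.8]
grip_width: 32.6
```

carry_out(
  rows=[
    [0, 0, 0.5, 0],
    [0, 0, 0.5, 0],
    [0, 0, 0.5, 0],
    [0, 0, 0.5, 0],
  ],
  hand=46,
)

```text
time: 17.98
tool_pos: [436.4, 233.2, 15.8]
tcp_rot: [-0.697, 1.567, -0.652]
contact_force: [0.3, 0.3, -0.1]
grip_width: 45.3
```

carry_out(
  rows=[
    [0, 0, 5, 0],
    [0, 0, 20, 0],
    [0, 0, 50, 0],
    [0, 0, 90, 0],
    [0, 0, 130, 3],
    [5, -2, 160, 10],
    [20, -5, 180, 17],
    [40, -10, 190, 24],
    [65, -16, 190, 31],
    [90, -22, 190, 38],
    [112, -28, 190, 45],
    [130, -33, 190, 52],
    [140, -35, 190, 59],
    [144, -36, 190, 66],
    [144, -36, 190, 72],
    [144, -36, 190, 75],
    [144, -36, 190, 75],
  ],
  hand=48,
)

```text
time: 19.4
tool_pos: [580.4, 197.0, 205.6]
tcp_rot: [-0.601, 1.568, 0.755]
contact_force: [0.3, 0.2, 0.7]
grip_width: 48.0
```

```bash
python3 - <<'E'
from h import *
st();a=snap('scene','s6');b=snap('top','t6')
cv2.imwrite('pics/c7.png',cv2.resize(a[165:265,200:360],None,fx=5,fy=5,interpolation=3))
print(proj("scene",(580,194.5,96)),proj("scene",(580.4,197,96)),proj("scene",(580,194.5,66)))
E
```

```text
t19.40 tcp [580.4 197.  205.6] tooldown [ 0.002  0.002 -1.   ] jaw yaw77.7 q [ 0.2   0.52  1.3   0.    1.32 -1.16] F [0.3 0.2 0.7] M [-0.    0.02 -0.02] w48.0
[306.26424373 197.38312824] [305.98733981 196.85045342] [306.30734891 206.86015017]
```

View pics/c7.png

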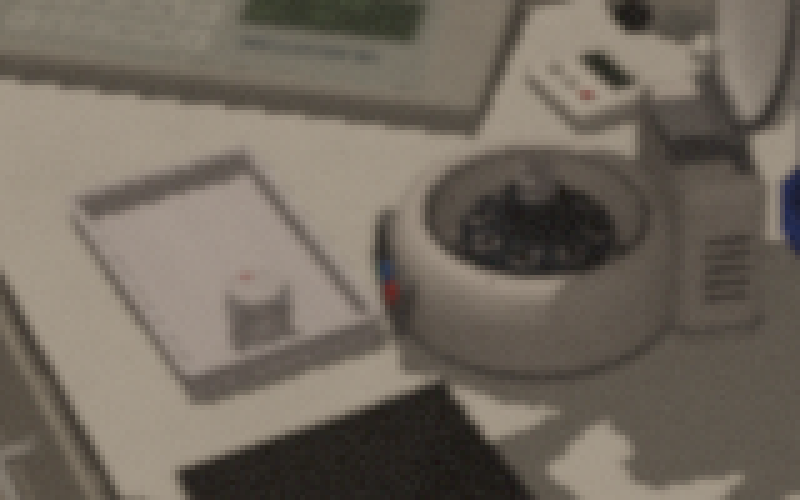

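The nut stands upright in the tray (crop 258,310, red dot on top). The rotor with its hub sits bare in the bowl (537,185). Now to descend onto the hub.

carry_out(
  rows=[
    [0, 0, -20, 0],
    [0, 0, -55, 0],
    [0, 0, -90, 0],
    [0, 0, -115, 0],
    [0, 0, -130, 0],
    [0, 0, -138, 0],
    [0, 0, -142, 0],
    [0, 0, -144, 0],
    [0, 0, -144.5, 0],
  ],
)

```text
time: 20.25
tool_pos: [580.9, 197.4, 62.1]
tcp_rot: [-0.805, 1.566, 0.547]
contact_force: [-0.1, 0.3, 1.0]
grip_width: 47.8
```

carry_out(
  rows=[
    [0, 0, 0, 0],
    [0, 0, 0, 0],
    [0, 0, 0, 0],
    [0, 0, 0, 0],
    [0, 0, 0, 0],
  ],
  hand=0,
)

```text
time: 20.67
tool_pos: [581.4, 197.3, 62.8]
tcp_rot: [-0.917, 1.565, 0.435]
contact_force: [0.2, -1.0, 2.4]
grip_width: 31.3
```

```bash
python3 -c "
from h import *
st()"
```

```text
t20.67 tcp [581.4 197.3  62.8] tooldown [ 0.006  0.003 -1.   ] jaw yaw77.5 q [ 0.2   0.66  1.47  0.    1.   -1.15] F [ 0.2 -1.   2.4] M [-0.09  0.05 -0.01] w31.3
```

carry_out(
  rows=[
    [0, 0, 3, 0],
    [0, 0, 8, 0],
    [0, 0, 14, 0],
    [0, 0, 22, 0],
    [0, 0, 30, 0],
    [0, 0, 38, 0],
  ],
)

```text
time: 21.17
tool_pos: [581.4, 197.4, 101.9]
tcp_rot: [-0.919, 1.564, 0.433]
contact_force: [0.1, -0.8, -1.9]
grip_width: 31.2
```

carry_out(
  rows=[
    [0, 0, 8, 0],
    [0, 0, 18, 0],
    [0, 0, 30, 0],
    [0, 0, 42, 0],
    [0, 0, 54, 0],
    [0, 0, 66, 0],
    [0, 0, 74, 0],
    [0, 0, 78, 0],
    [0, 0, 78, 0],
  ],
)

```text
time: 21.92
tool_pos: [581.9, 197.4, 181.1]
tcp_rot: [-0.974, 1.562, 0.378]
contact_force: [0.1, -0.1, -1.7]
grip_width: 31.2
```

```bash
python3 - <<'E'
from h import *
st();a=snap('scene','s7')
cv2.imwrite('pics/c8.png',cv2.resize(a[120:240,240:360],None,fx=4,fy=4,interpolation=3))
E
```

```text
t21.92 tcp [581.9 197.4 181.1] tooldown [ 0.008  0.003 -1.   ] jaw yaw77.5 q [ 0.2   0.54  1.34  0.    1.26 -1.15] F [ 0.1 -0.1 -1.7] M [-0.02 -0.02 -0.03] w31.2
```

View pics/c8.png

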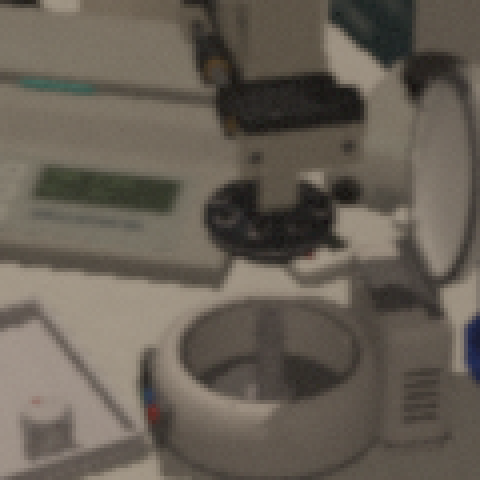

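The rotor is level in the fingers (crop 270,220), clear of the bare spindle. Carrying it to the +y part of the tray.

carry_out(
  rows=[
    [-5, 4, 0, 0],
    [-14, 12, 0, 2],
    [-28, 24, 0, 5],
    [-45, 39, 0, 8],
    [-63, 55, 0, 11],
    [-81, 71, 0, 14],
    [-99, 86, 0, 17],
    [-115, 100, 0, 20],
    [-129, 112, 0, 22],
    [-140, 121, -3, 22],
    [-146, 127, -12, 22],
    [-148, 129, -28, 22],
    [-148, 129, -50, 22],
    [-148, 129, -72, 22],
    [-148, 129, -92, 22],
    [-148, 129, -106, 22],
    [-148, 129, -114, 22],
    [-148, 129, -118, 22],
    [-148, 129, -118, 22],
  ],
)

```text
time: 23.55
tool_pos: [433.1, 326.1, 61.2]
tcp_rot: [-0.862, 1.565, 0.874]
contact_force: [0.1, 0.3, -2.4]
grip_width: 30.9
```

```bash
python3 - <<'E'
from h import *
st();a=snap('scene','s8')
cv2.imwrite('pics/c9.png',cv2.resize(a[160:260,190:320],None,fx=5,fy=5,interpolation=3))
E
```

```text
t23.55 tcp [433.1 326.1  61.2] tooldown [ 0.003  0.004 -1.   ] jaw yaw99.5 q [ 0.5   0.56  1.69  0.    0.89 -1.23] F [ 0.1  0.3 -2.4] M [0.03 0.01 0.02] w30.9
```

View pics/c9.png

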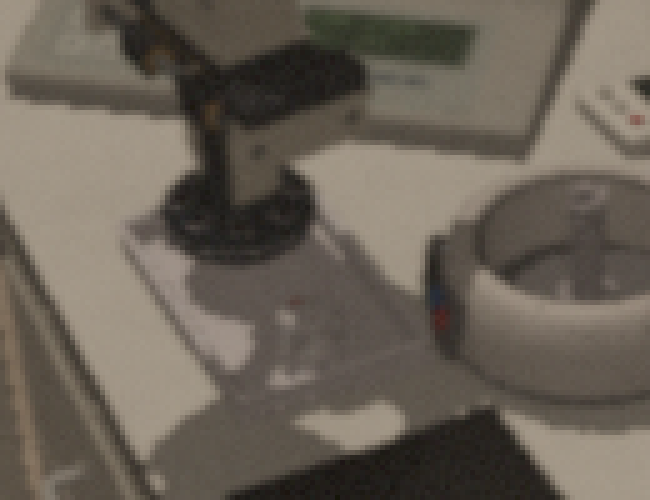

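The rotor hangs over the far half of the tray (crop 238,215), centred between the walls, with the nut (300,330) well clear. Lowering.

carry_out(
  rows=[
    [1, 0, -4, 0],
    [1, 0, -9, 0],
    [1, 0, -13, 0],
    [1, 0, -16, 0],
    [1, 0, -18, 0],
    [1, 0, -19, 0],
    [1, 0, -19, 0],
  ],
)

```text
time: 24.18
tool_pos: [434.5, 326.3, 42.8]
tcp_rot: [-0.923, 1.564, 0.813]
contact_force: [0.0, -0.1, -2.0]
grip_width: 31.3
```

carry_out(
  rows=[
    [0, 0, -0.4, 0],
    [0, 0, -0.8, 0],
    [0, 0, -1.2, 0],
    [0, 0, -1.6, 0],
    [0, 0, -1.6, 0],
  ],
)

```text
time: 24.6
tool_pos: [434.5, 326.3, 41.2]
tcp_rot: [-0.926, 1.564, 0.81]
contact_force: [0.3, -0.0, -3.7]
grip_width: 31.5
```

carry_out(
  rows=[
    [0, 0, -0.3, 0],
    [0, 0, -0.6, 0],
    [0, 0, -0.9, 0],
    [0, 0, -1.2, 0],
    [0, 0, -1.2, 0],
  ],
)

```text
time: 25.02
tool_pos: [434.4, 326.3, 40.0]
tcp_rot: [-0.918, 1.564, 0.818]
contact_force: [0.2, -0.1, -3.0]
grip_width: 31.0
```

carry_out(
  rows=[
    [0, 0, -0.3, 0],
    [0, 0, -0.6, 0],
    [0, 0, -0.9, 0],
    [0, 0, -1.0, 0],
  ],
)

```text
time: 25.35
tool_pos: [434.5, 326.2, 39.5]
tcp_rot: [-0.956, 1.564, 0.78]
contact_force: [-2.2, -2.5, 4.3]
grip_width: 31.4
```

Contact came at z 39.5 (39.3 expected). Release.

carry_out(
  rows=[
    [0, 0, 0, 0],
    [0, 0, 0, 0],
    [0, 0, 0, 0],
    [0, 0, 0, 0],
    [0, 0, 0, 0],
  ],
  hand=46,
)

```text
time: 25.77
tool_pos: [434.6, 326.3, 39.4]
tcp_rot: [-0.951, 1.564, 0.786]
contact_force: [0.6, -0.3, -0.8]
grip_width: 46.1
```

carry_out(
  rows=[
    [0, 0, 5, 0],
    [0, 0, 15, 0],
    [0, 0, 35, 0],
    [0, 0, 65, 0],
    [0, 0, 100, 0],
    [0, 0, 135, 0],
    [0, 0, 165, 0],
    [-15, 10, 185, 0],
    [-40, 30, 190, 0],
    [-70, 50, 190, 0],
    [-100, 70, 190, 0],
    [-130, 90, 190, 0],
    [-150, 105, 190, 0],
    [-155, 110, 190, 0],
    [-155, 110, 190, 0],
  ],
)

```text
time: 27.02
tool_pos: [278.3, 437.3, 230.3]
tcp_rot: [-0.928, 1.563, 0.811]
contact_force: [0.5, -0.3, -0.3]
grip_width: 45.7
```

```bash
python3 - <<'E'
from h import *
st();a=snap('scene','s9');b=snap('top','t9')
cv2.imwrite('pics/c10.png',np.hstack([cv2.resize(a[150:275,200:330],(468,450),interpolation=3),cv2.resize(b[205:310,185:260],(321,450),interpolation=3)]))
t0=cv2.imread('pics/t0.png');s0=cv2.imread('pics/s0.png')
for n,p,q,z in(("timer",b,t0,(190,175,220,200)),("nb",b,t0,(270,245,318,305)),("rack",b,t0,(420,280,478,310)),("timer_s",a,s0,(300,170,335,195)),("nb_s",a,s0,(230,238,310,290)),("rack_s",a,s0,(308,368,380,465))):
    x0,y0,x1,y1=z;print(n,np.abs(p[y0:y1,x0:x1].astype(int)-q[y0:y1,x0:x1]).mean().round(2), cv2.phaseCorrelate(cv2.cvtColor(q,7)[y0:y1,x0:x1].astype(np.float32),cv2.cvtColor(p,7)[y0:y1,x0:x1].astype(np.float32))[0])
E
```

```text
t27.02 tcp [278.3 437.3 230.3] tooldown [ 0.006  0.006 -1.   ] jaw yaw99.6 q [ 0.86  0.32  1.54 -0.    1.27 -0.88] F [ 0.5 -0.3 -0.3] M [ 0.06  0.01 -0.03] w45.7
timer 2.91 (0.12165784161157411, 0.28751450561959935)
nb 3.03 (-0.031969497178490514, 0.0766522892802115)
rack 2.86 (-0.10110934208836397, 0.11853294287071492)
timer_s 2.17 (-0.03660814674116608, 0.607535002770307)
nb_s 1.93 (0.0643429704419134, 0.015575754778833328)
rack_s 1.45 (0.03984551428055738, -0.017431609311763907)
```

View pics/c10.png

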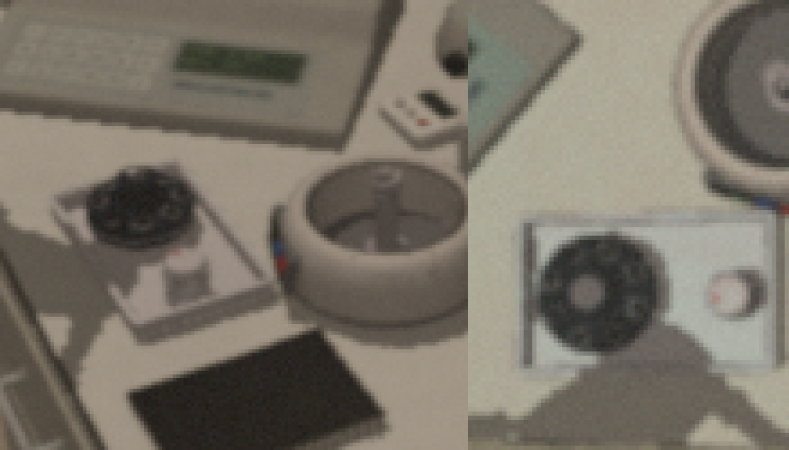

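Both parts stand upright inside the tray: rotor at (140,205) in the left crop and (600,292) in the right, nut at (187,278) and (733,293). Notebook and timer look undisturbed. Handing in.

```bash
python3 -c "
from plant import *
print(close_job())"
```

```text
the job is handed in; nothing more can be done
None
```

The nut and the rotor are both off the centrifuge and standing upright in the tray. I handed the job in at about 27 s; the hand-in gives no verdict.

- **Nut:** Turning it clockwise ran into resistance (0.64 Nm), so the thread is right-handed. I unscrewed it counter-clockwise in six strokes of 40°, re-gripping each time so the gripper stayed clear of the lid. It stands at one end of the tray.
- **Rotor:** I lifted it straight off by its hub and lowered it until it touched the tray floor. Contact came at 39.5 mm against 39.3 mm expected, with a few newtons of force.
- **Last checks:** The final pictures from both cameras show the rotor flat inside the tray, close to the wall at its end, with the nut upright beside it. The bowl is empty and the gripper is well away from everything.
- **Things to leave alone:** Compared with the first pictures, the notebook and rack moved 0.15 pixel or less. The timer read 0.3 pixel in the top view and 0.6 in the scene view. I take that as noise in a small crop, since nothing went near it, but I did not check further.
- **One disagreement:** The nut touched the tray floor about 2 mm higher than I expected. It had probably slipped slightly in the fingers, and it made no difference to where it stands.

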